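Find the manual release port and open the cassette tray

ROBOT

A 7-joint arm with a two-finger parallel gripper is mounted at the origin on the work surface. World frame = base frame: x ahead of the robot, y to its left, z up, the work surface at z = 0. Lengths are in m, angles in rad, forces in N, time in s.
With the tool pointing down it reaches from about 0.425 to 1.025 m from the base axis. Payload 9.4 kg.
Tool frame: the origin (TCP) lies at the very end of the fingers, on their centre line; the grasp point (between the pads) lies 19 mm behind it; z points along the fingers, x is the direction in which the jaws open and shut, and the axes are right-handed (so a half turn about z gives the same grasp; the last joint's range is limited). The gripper opens to 93 mm and grips with 3 to 60 N. Pads are 15 mm wide; open, the fingers measure 128 mm over their backs; the gripper's body (75 mm by 188 mm) begins 65 mm behind the grasp point.
Start: joints at [1.031, 0.599, -0.003, 1.599, 0.002, 0.943, -0.08], TCP at [0.324, -0.649, 0.219] pointing down, gripper open.
Joint ranges: [-2.57, 2.57], [-0.35, 1.97], [-1.29, 1.29], [0.11, 2.56], [-1.05, 4.19], [0.11, 1.86], [-2.63, 2.63]. Speed limits (rad/s): [2.22, 2.22, 3.01, 3.01, 3.14, 3.14, 3.14].

INTERFACE

Orientations are given as [roll, pitch, yaw] about the fixed x, y, z axes, in that order (R = Rz(yaw) Ry(pitch) Rx(roll)).
In Python, from cell import r gives the robot as it stands. The module is installed in compiled form; this text tells all that it offers. Calls block until the motion is done:
- r.movep(position, orientation): joint-space move of the TCP to a pose.
- r.move_straight(position, attitude=None, v=0.15, until_force=None): straight line of the TCP; attitude=None keeps the orientation; v is the mean speed in m/s. With until_force (N) it stops when the force on the tool has changed by that much, and returns True; else False.
- r.goto_joints(angles): joint-space move.
- r.set_gripper(opening): finger opening in m; the grip force is fixed at half the most; returns when the fingers have stopped.
- r.wait(seconds).
- r.ik(position, orientation): joint angles nearest the present ones, or None.
- r.get_state(): the state.
- r.grab_frame(name): name is "side" or "top"; returns a dict with "color" (384x512x3 uint8, blue, green, red), "depth" (384x512 float32, m along the optical axis (not along the pixel's ray), 0 where there is no reading), "intrinsics" (3x3 intrinsics, pixels), "k1" (the pictures are not rectified: a ray, as slopes to the right and down, at radius r is drawn at 1 + k1 r^2 times it, then the intrinsics apply), "T" (4x4, takes a point from camera to world coordinates). Camera axes: x right, y down, z forward; pixel columns grow to the right and rows downward; lengths in m; the calibration is good to about 2 mm. A picture is of the moment at which its call begins.
A pose or a line that the arm cannot do raises r.Unreachable and nothing moves.
- r.finish_job(): hands the job in, once; it reports no verdict.
The state is a dict: "t": time; "joint_pos": joint angles; "qvel": joint speeds; "joint_torque": joint torques, N m; "tcp_pos": TCP position; "tcp_rot": TCP orientation; "contact_force": force on the tool from outside, world axes, zero at the start; "ft_torque": the same for the moment, N m; "gripper_width": finger opening in m.
Only numpy, scipy, OpenCV 4.12 (cv2) and the standard library are available. Lean on these libraries where they do the work, as an engineer would, in place of code of your own. Each camera call takes 0.05 s, during which the arm holds its last target. There are 200 camera calls.

TASK

The cassette reader has lost power with its tray locked shut. Only one of the three ports in its blue top goes right through to the tray catch, the other two are blind: take the orange key from its stand, probe the ports to find the open one, press the key fully home in it until its collar sits on the blue top, and leave it standing there. Then pull the tray by its black grip out to its stop and let go, without disturbing the bottle, the mug or the stapler.

Things in the scene. Friction and masses are not known exactly. Their poses are not given: they have to be found in the camera images.
- reader: white and blue bench reader, fixed to the counter, 150 (x) by 260 (y) by 95 (z) mm. Origin under its centre on the counter. The blue port block covers y -130 to -30 mm at full height; the white part with the display covers y -30 to +130. The tray comes out of its +y end, along its +y axis.
- port1 (a point): centre of a port's mouth in the reader's top face, 95 mm above the counter: reader x -42, y -80 mm. Three like ports: upright round bores 18 mm wide, 42 mm apart. Two are blind, 30 mm deep; one, a different one each time, goes through, and 59 mm below its mouth lies the catch plate, which goes down 13 mm when pushed with 4 to 5 N and stays down.
- port2 (a point): mouth of the middle port: reader x 0, y -80 mm; else as port1.
- port3 (a point): mouth of the third port: reader x +42, y -80 mm; else as port1.
- release (a joint): travel of the tray catch in m: 0 locked (as it starts), 0.013 fully pressed; the tray is free from about 0.009. It stays where it is pushed; only a key in the open port reaches it.
- key: release key, 137 mm long, 120 g, loose, upright in its stand. Origin at the shaft's tip, z up the key. Steel shaft 10 mm thick, 71.5 mm long; collar 32 mm wide from 71.5 to 77.5 mm; above it, to 137.5 mm, an orange square grip 22 by 22 mm (sides along its x and y). Fully home in the open port the collar sits on the top, tip 23.5 mm above the counter; on a blind bottom the collar stays 41 mm above the top.
- key_grip (a point): middle of the key's orange grip, 107.5 mm from the tip.
- stand: grey key stand, fixed, 70 by 70 by 85 mm, origin under its centre; the key hangs by its collar in a central upright hole 14 mm in diameter.
- tray: cassette tray in the reader, loose but held by its guides, about 0.6 kg. Its origin and axes coincide with the reader's when it is shut. Once the catch is pressed it slides along the reader's +y by 65 mm to a hard stop (about 2 to 5 N of friction); until then the catch blocks it after about 2 mm.
- tray_grip (a point): on the tray's black upright grip tab, 40 mm (x) by 15 mm (y), from 41 to 91 mm above the counter, 45 mm clear of the tray's blue front panel and joined to it by a stem 24 mm wide whose top is 55 mm above the counter. The point is at the tab's centre, 80 mm above the counter: tray x 0, y +193.5 mm.
- bottle: bystander: white bottle, 60 mm across, 150 mm tall, red cap; origin under its centre.
- mug: bystander: blue mug, 80 mm across, 95 mm tall; origin under its centre.
- stapler: bystander: red and black stapler, 140 by 36 mm, 50 mm tall; origin under its centre.
Things that resemble listed ones, but are neither listed nor needed, are in the scene too. Leave any purple look-alike of the key alone.

How it is judged:
By the outcome, as a careful person would: the job done as asked, in the order asked, and still so for the second after the job is handed in, with the robot touching nothing.
It also fails if it takes over 61 s, if anything falls off the work surface, if the arm or the gripper's body presses on something with over 40 N, if the wrist force passes 120 N, or if a joint passes its speed limit or range.

## Working session

There is one attempt and no reset: what is moved stays moved. The work goes in short steps, each a Python script; the robot and the scene stay as the last script left them, time stands still between calls to the robot, and variables do not carry over. Pictures are saved under pics/ and viewed, about 8 in all and at most 12, crops included, and the job is handed in when it is done.

```bash
mkdir -p pics; cat > h.py <<'E'
import numpy as np, cv2, pickle
from cell import r
def grab(n,tag):
    f=r.grab_frame(n); cv2.imwrite(f'pics/{tag}.png',f['color']); pickle.dump(f,open(f'{tag}.pkl','wb')); return f
def load(tag): return pickle.load(open(f'{tag}.pkl','rb'))
def rays(f,px):
    K=f['intrinsics'];k=float(f['k1'])
    px=np.atleast_2d(np.asarray(px,float))
    u=cv2.undistortPoints(px[:,None],K,np.array([k,0,0,0,0.]))[:,0]
    d=np.c_[u,np.ones(len(u))]@f['T'][:3,:3].T
    return f['T'][:3,3],d
def onplane(f,px,z):
    o,d=rays(f,px); return o+d*((z-o[2])/d[:,2])[:,None]
def bydepth(f,px):
    o,d=rays(f,px); p=np.atleast_2d(px).astype(int)
    return o+d*f['depth'][p[:,1],p[:,0]][:,None]
def cloud(f):
    h,w=f['depth'].shape; g=np.stack(np.meshgrid(np.arange(w),np.arange(h)),-1).reshape(-1,2)
    return bydepth(f,g).reshape(h,w,3)
E
python3 - <<'E'
from h import *
a=grab('top','top0');b=grab('side','side0')
for f in(a,b): print(f['intrinsics'].round(1).tolist(),f['k1'],f['T'].round(3).tolist(),(f['depth']==0).mean())
cv2.imwrite('pics/both0.png',cv2.resize(np.vstack([a['color'],b['color']]),None,fx=.78,fy=.78))
E
```

```text
[[482.3, 0.0, 249.7], [0.0, 482.3, 183.3], [0.0, 0.0, 1.0]] -0.014008767794100001 [[-0.006, -0.986, 0.166, 0.343], [-1.0, 0.005, -0.006, 0.006], [0.005, -0.166, -0.986, 1.721], [0.0, 0.0, 0.0, 1.0]] 0.003972371419270833
[[430.0, 0.0, 251.3], [0.0, 430.0, 189.1], [0.0, 0.0, 1.0]] 0.023248616405831608 [[0.966, -0.198, 0.166, 0.433], [-0.259, -0.724, 0.64, -0.78], [-0.006, -0.661, -0.75, 1.04], [0.0, 0.0, 0.0, 1.0]] 0.004002888997395833
```

View pics/both0.png

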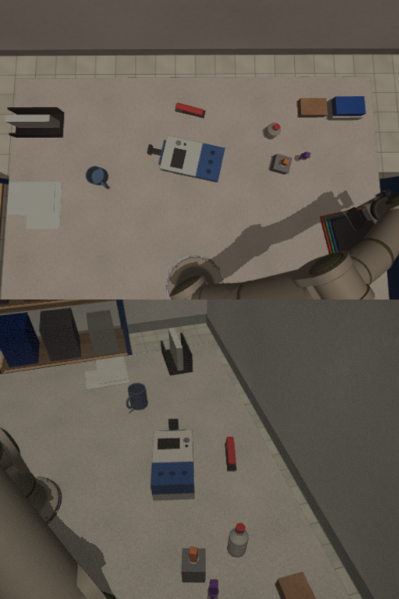

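The pictures (shrunk 0.78×) show the reader at about (192,158) in the top view and (172,460) in the side view. The grey stand with the orange key is at top (282,162), with the purple look-alike lying next to it at (305,155). The stapler is at (190,110), the mug at (97,176) and the bottle at (273,130).

```bash
python3 - <<'E'
from h import *
a=load('top0');b=load('side0')
A=cv2.resize(a['color'][110:250,180:420],None,fx=3.3,fy=3.3,interpolation=cv2.INTER_CUBIC)
cv2.imwrite('pics/cropA.png',cv2.convertScaleAbs(A,alpha=1.5))
B=b['color'][130:384,170:340]
cv2.imwrite('pics/cropB.png',cv2.convertScaleAbs(cv2.resize(B,None,fx=2.3,fy=2.3,interpolation=cv2.INTER_CUBIC),alpha=1.5))
for n,f in(('top',a),('side',b)):
    hsv=cv2.cvtColor(f['color'],cv2.COLOR_BGR2HSV); P=cloud(f)
    for c,lo,hi in(('blue',(100,120,50),(125,255,255)),('orange',(5,140,110),(18,255,255)),('purple',(126,90,40),(155,255,255)),('red',(0,170,100),(4,255,255))):
        m=cv2.inRange(hsv,lo,hi); k,l,s,ce=cv2.connectedComponentsWithStats(m)
        for i in range(1,k):
            if s[i,4]>12:
                q=P[l==i]; print(n,c,s[i],ce[i].round(1),np.median(q,0).round(3),'z90',np.percentile(q[:,2],90).round(3))
E
```

```text
top blue [430 124  38  22 815] [448.5 134.5] [ 0.781 -0.692  0.11 ] z90 0.115
top blue [ 252  185   35   47 1062] [269.2 208.1] [ 0.531 -0.069  0.095] z90 0.1
top blue [422 284  11  38  89] [426.8 302.8] [ 0.21  -0.597  0.065] z90 0.071
top orange [363 204   8   7  37] [366.9 206.7] [ 0.527 -0.388  0.151] z90 0.157
top purple [391 195   7   7  35] [393.7 197.8] [ 0.558 -0.482  0.137] z90 0.14
top red [226 132  34  16 231] [242.8 139.5] [0.783 0.019 0.046] z90 0.053
top red [352 159   7   7  38] [354.7 161.9] [ 0.678 -0.355  0.15 ] z90 0.155
top red [414 285  11  40  65] [419.1 304.3] [ 0.204 -0.585  0.022] z90 0.026
side blue [194 209  54  29 962] [220.3 223.9] [ 0.526 -0.077  0.095] z90 0.097
side orange [243 317  10  10  80] [247.4 321.3] [ 0.523 -0.388  0.151] z90 0.152
side purple [269 359  10  11  93] [273.7 364.4] [ 0.553 -0.486  0.138] z90 0.14
side purple [267 370  13  13  73] [272.6 376.1] [ 0.55  -0.493  0.08 ] z90 0.115
side red [292 177   9  33 193] [296.  193.1] [0.78  0.015 0.046] z90 0.051
side red [303 287  11  10  59] [307.6 291.4] [ 0.673 -0.356  0.15 ] z90 0.152
```

View pics/cropA.png

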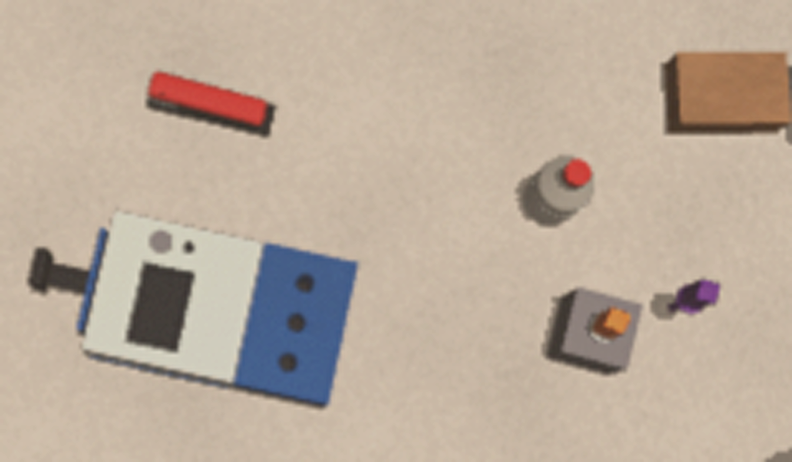

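View pics/cropB.png

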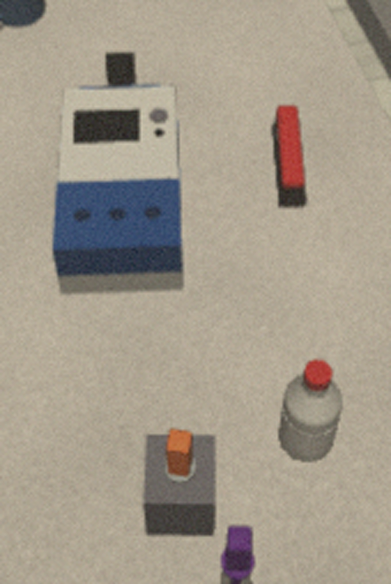

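Crop A is the top view at 3.3×. It shows three dark ports at (305,283), (296,322) and (288,362), and the black grip at (40,270). Two objects could be the key:
- **Orange:** (612,322), square grip with a white collar, hanging in the grey stand. This fits the description.
- **Purple:** (700,293), a free-standing look-alike outside the stand. I'll leave it alone.

Crop B, the side view, agrees.

```bash
cat >> h.py <<'E'
def rect(p):
    (c,s,an)=cv2.minAreaRect(p.astype(np.float32)); return np.round(c,4),np.round(s,4),round(an,2)
def blobs(f,mask,z,lo=4,hi=1e9):
    k,l,s,ce=cv2.connectedComponentsWithStats(mask.astype(np.uint8))
    return [(s[i,4],onplane(f,ce[i],z)[0].round(4)) for i in range(1,k) if lo<=s[i,4]<=hi]
def maskrect(f,m,z):
    m=m.astype(np.uint8); k,l,s,ce=cv2.connectedComponentsWithStats(m); i=1+np.argmax(s[1:,4])
    c=max(cv2.findContours((l==i).astype(np.uint8),0,1)[0],key=len)[:,0]
    return rect(onplane(f,c,z)[:,:2])
E
python3 - <<'E'
from h import *
for n in('top','side'):
    f=load(n+'0'); P=cloud(f); im=f['color']; hsv=cv2.cvtColor(im,cv2.COLOR_BGR2HSV); X,Y,Z=P[...,0],P[...,1],P[...,2]
    near=(X>.40)&(X<.70)&(Y>-.2)&(Y<.2)
    print(n,'reader',maskrect(f,near&(Z>.08)&(Z<.11)&((hsv[...,2]>0)),.095))
    blue=cv2.inRange(hsv,(100,110,40),(125,255,255))>0
    bt=blue&near&(abs(Z-.095)<.012)
    print(' bluetop',maskrect(f,bt,.095))
    hull=np.zeros(blue.shape,np.uint8)
    c=max(cv2.findContours(bt.astype(np.uint8),0,1)[0],key=len); cv2.fillPoly(hull,[cv2.convexHull(c)],1)
    hull=cv2.erode(hull,np.ones((5,5)))
    g=hsv[...,2].astype(float); med=np.median(g[bt]); 
    dk=(hull>0)&(g<.7*med)
    print(' ports',blobs(f,dk,.095,6,200))
    tab=(X>.4)&(X<.7)&(Y>.09)&(Y<.25)&(Z>.07)&(hsv[...,2]<60)&(hsv[...,1]<120)
    print(' tab',maskrect(f,tab,.091))
    st=(abs(X-.52)<.07)&(abs(Y+.385)<.07)
    print(' stand',maskrect(f,st&(Z>.07),.085))
    og=st&(cv2.inRange(hsv,(3,110,60),(20,255,255))>0)
    print(' keytop',maskrect(f,og&(Z>.145),.151), maskrect(f,og,.151), blobs(f,og&(Z>.143),.151))
    bo=(abs(X-.675)<.06)&(abs(Y+.355)<.06)&(Z>.06); print(' bottle',np.median(P[bo],0).round(3))
    mu=(abs(X-.47)<.2)&(Y>.25)&(Y<.45)&(Z>.07); print(' mug',P[mu].min(0).round(3),P[mu].max(0).round(3))
E
```

```text
top reader (array([0.5514, 0.0137]), array([0.2698, 0.1511]), 77.19)
 bluetop (array([ 0.5319, -0.0695]), array([0.0938, 0.1464]), 77.1)
 ports [(np.int32(24), array([ 0.5744, -0.0796,  0.095 ])), (np.int32(21), array([ 0.533 , -0.0697,  0.095 ])), (np.int32(22), array([ 0.4933, -0.0611,  0.095 ]))]
 tab (array([0.5907, 0.1954]), array([0.0133, 0.0384]), 76.82)
 stand (array([ 0.5261, -0.3854]), array([0.0732, 0.0724]), 73.83)
 keytop (array([ 0.5265, -0.3866]), array([0.0215, 0.0211]), 70.97) (array([ 0.5251, -0.3816]), array([0.0279, 0.0285]), 62.55) [(np.int32(44), array([ 0.5267, -0.3864,  0.151 ]))]
 bottle [ 0.67  -0.345  0.105]
 mug [0.426 0.383 0.07 ] [0.517 0.45  0.102]
side reader (array([0.5468, 0.0029]), array([0.273 , 0.1497]), 77.06)
 bluetop (array([ 0.5287, -0.0723]), array([0.0991, 0.1452]), 75.39)
 ports [(np.int32(21), array([ 0.4881, -0.0613,  0.095 ])), (np.int32(21), array([ 0.5293, -0.0707,  0.095 ])), (np.int32(21), array([ 0.5702, -0.0795,  0.095 ]))]
 tab (array([0.5873, 0.1839]), array([0.0365, 0.0348]), 77.14)
 stand (array([ 0.5232, -0.3879]), array([0.0798, 0.0692]), 74.02)
 keytop (array([ 0.523 , -0.3896]), array([0.0233, 0.022 ]), 65.81) (array([ 0.5195, -0.3989]), array([0.0426, 0.0231]), 69.89) [(np.int32(106), array([ 0.5229, -0.3902,  0.151 ]))]
 bottle [ 0.667 -0.366  0.104]
 mug [0.425 0.38  0.07 ] [0.516 0.45  0.099]
```

```bash
python3 - <<'E'
from h import *
k=np.array([.5248,-.388]); yaw=np.radians(-18); o=[np.pi,0,yaw]
print(r.ik([*k,.102],o)); 
r.movep([*k,.23],o)
r.set_gripper(.06)
r.move_straight([*k,.102],v=.12)
r.set_gripper(0.0)
s=r.get_state();print(s['t'],s['gripper_width'],s['tcp_pos'],s['contact_force'],s['joint_pos'])
r.move_straight([*k,.26],v=.15)
s=r.get_state();print(s['t'],s['gripper_width'],s['contact_force'])
a=grab('top','top1');b=grab('side','side1')
cv2.imwrite('pics/lift.png',cv2.convertScaleAbs(cv2.resize(np.hstack([a['color'][120:280,230:430],b['color'][180:340,170:370]]),None,fx=2,fy=2),alpha=1.5))
E
```

```text
[ 0.66570868  0.65325028 -0.17821258  1.85790755  0.17995688  0.64593137
  0.06520974]
3.9833 0.022480984849643358 [ 0.52475067 -0.38800165  0.10204569] [-1.76837092  0.10803843  0.97749191] [ 0.67381019  0.65401335 -0.1906707   1.85733258  0.19224361  0.64808117
  0.0536739 ]
5.1833 0.02265305222515102 [ 0.58159298 -1.08288102 -1.51076063]
```

View pics/lift.png

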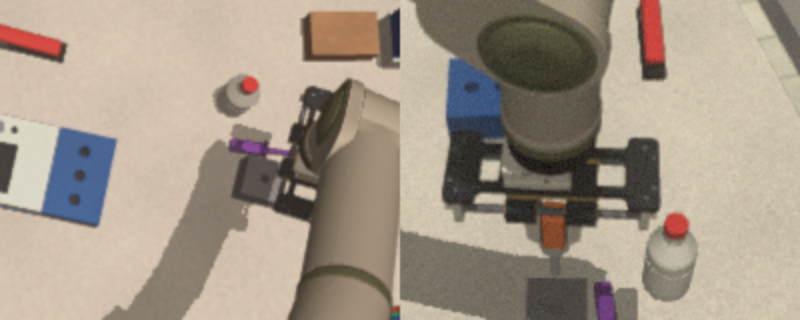

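```bash
python3 - <<'E'
from h import *
a,b=load('side0'),load('side1');c,d=load('top0'),load('top1')
w=lambda f,y,x:f['color'][y:y+104,x:x+130]
cv2.imwrite('pics/purp.png',cv2.convertScaleAbs(cv2.resize(np.vstack([np.hstack([w(a,280,210),w(b,280,210)]),np.hstack([w(c,150,310),w(d,150,310)])]),None,fx=2.8,fy=2.8,interpolation=cv2.INTER_CUBIC),alpha=1.6))
for f in (d,b):
    P=cloud(f);m=cv2.inRange(cv2.cvtColor(f['color'],cv2.COLOR_BGR2HSV),(126,90,40),(155,255,255))>0
    m&=(P[...,0]>.4)
    print(P[m].min(0),P[m].max(0),m.sum())
E
```

```text
[ 0.53338251 -0.44311007  0.01427298] [ 0.60228588 -0.34577126  0.35808099] 108
[ 0.43271165 -0.78011421  0.00719354] [ 0.59904289 -0.34641379  1.03958182] 260
```

View pics/purp.png

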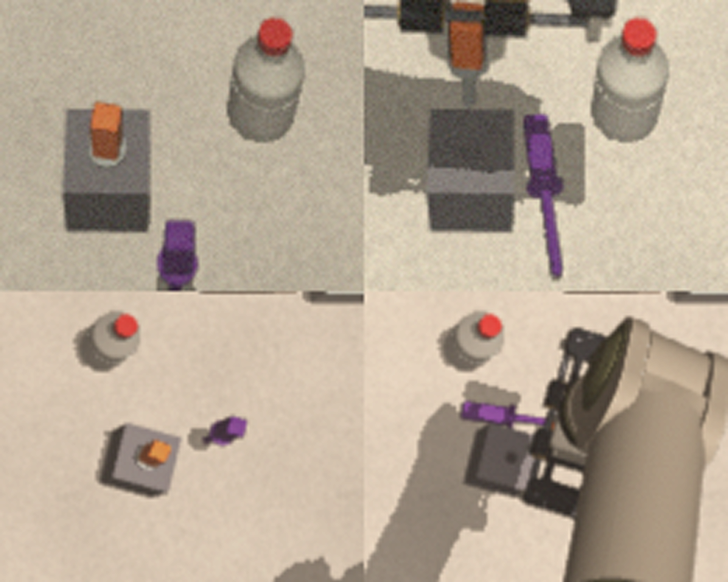

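The purple look-alike was upright and is now lying beside the stand, at (540,190) in the upper right panel. My approach move must have knocked it over. It's still on the counter and I won't touch it again. The orange key hangs straight in the jaws. From here I'll only use straight moves at a safe height.

```bash
cat >> h.py <<'E'
YAW=np.radians(-12.6); OR=[np.pi,0,YAW]; U=np.array([np.cos(YAW),np.sin(YAW)]); V=np.array([-np.sin(YAW),np.cos(YAW)])
P2=np.array([.5311,-.0702]); OFF=.0885
E
python3 - <<'E'
from h import *
p=P2-.042*U
r.move_straight([*p,.26],OR,v=.2)
r.move_straight([*p,.105+OFF],v=.12)
s=r.get_state();print(s['t'],s['tcp_pos'],s['gripper_width'],s['contact_force'])
a=grab('top','top2');b=grab('side','side2')
w=[f['color'][y:y+130,x:x+130] for f,y,x in((a,150,210),(b,160,155))]
cv2.imwrite('pics/hover.png',cv2.convertScaleAbs(cv2.resize(np.hstack(w),None,fx=3,fy=3,interpolation=cv2.INTER_CUBIC),alpha=1.6))
E
```

```text
7.775 [ 0.4904207  -0.06113891  0.19379394] 0.02249123436780333 [ 0.5362704   0.08039542 -1.37044938]
```

View pics/hover.png

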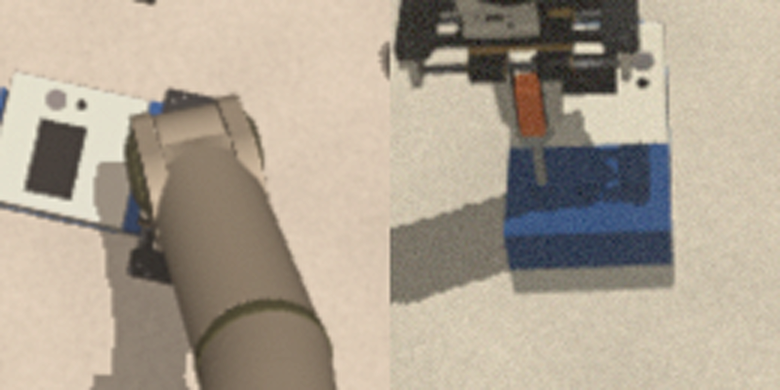

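The key tip is at side-view pixel (206,222), over port 1. I'll put a number on its offset and then probe.

```bash
python3 - <<'E'
from h import *
f=load('side2'); print('tip side', onplane(f,[[206,221.7]],.105), 'side port1 .4881 -.0613')
def probe(i,p):
    r.move_straight([*p,.100+OFF],v=.12)
    h=r.move_straight([*p,.028+OFF],v=.035,until_force=2.5)
    s=r.get_state(); tz=s['tcp_pos'][2]-OFF
    print(i,h,'tip',round(tz,4),'t',s['t'],s['contact_force'].round(2),s['tcp_pos'].round(4),s['gripper_width'])
    return tz
for i in(1,2,3):
    p=P2+(i-2)*.042*U
    tz=probe(i,p)
    if tz>.08 or tz<.05: break
    r.move_straight([*p,.107+OFF],v=.12)
    if i<3: r.move_straight([*(P2+(i-1)*.042*U),.107+OFF],v=.12)
E
```

```text
tip side [[ 0.49071989 -0.06467348  0.105     ]] side port1 .4881 -.0613
1 True tip 0.0645 t 9.2333 [0.37 0.08 1.98] [ 0.4904 -0.061   0.153 ] 0.021745169769426146
2 True tip 0.0642 t 11.6 [-0.3   0.55  5.34] [ 0.5312 -0.0702  0.1527] 0.022173543166440348
3 True tip 0.0335 t 14.5333 [ 1.38 -0.14  0.71] [ 0.572  -0.0794  0.122 ] 0.021637160162179172
```

Ports 1 and 2 stop at 65 mm, so they're blind. In port 3 the tip goes down to the catch, so I'll press it home there.

```bash
python3 - <<'E'
from h import *
p=P2+.042*U
h=r.move_straight([*p,.018+OFF],v=.02,until_force=22)
s=r.get_state();print(h,'tip',s['tcp_pos'][2]-OFF,s['t'],s['contact_force'].round(1),s['tcp_pos'].round(4))
r.set_gripper(.05)
s=r.get_state();print(s['contact_force'].round(1),s['gripper_width'])
r.move_straight([*p,.27],v=.15)
t=P2+.2735*V; print(t)
r.move_straight([*t,.27],v=.2)
a=grab('top','top3');b=grab('side','side3'); print(r.get_state()['t'])
for f in(a,b):
    P=cloud(f);hs=cv2.cvtColor(f['color'],cv2.COLOR_BGR2HSV)
    og=(cv2.inRange(hs,(3,110,60),(20,255,255))>0)&(abs(P[...,0]-.57)<.06)&(abs(P[...,1]+.08)<.06)
    print('key top',og.sum(),np.percentile(P[og],[5,50,95],axis=0).round(4).tolist())
w=[f['color'][y:y+130,x:x+130] for f,y,x in((a,140,180),(b,130,155))]
cv2.imwrite('pics/home.png',cv2.convertScaleAbs(cv2.resize(np.hstack(w),None,fx=3,fy=3,interpolation=cv2.INTER_CUBIC),alpha=1.6))
E
```

```text
True tip 0.022553091892332414 15.1083 [-2.1  0.6  6.1] [ 0.572  -0.0794  0.1111]
[ 0.7 -0.6 -0.6] 0.049967622133588976
[0.59076218 0.19671323]
18.6167
key top 50 [[0.5623, -0.0878, 0.1426], [0.5724, -0.079, 0.159], [0.5828, -0.0695, 0.1664]]
key top 140 [[0.5609, -0.0925, 0.1114], [0.5697, -0.0889, 0.1492], [0.5786, -0.0725, 0.1626]]
```

View pics/home.png

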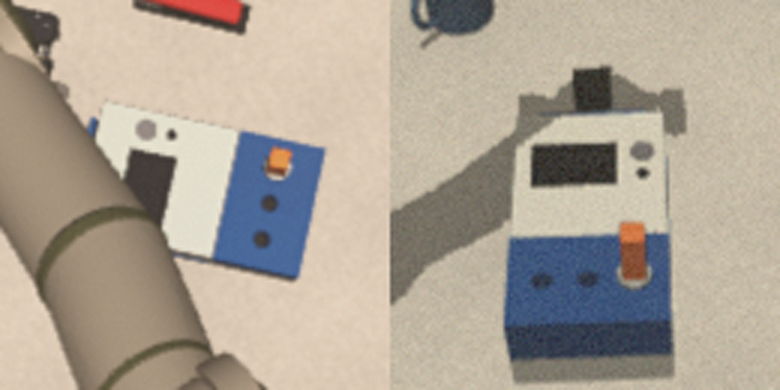

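The key stands in port 3 with its collar on the blue top (side view, (633,270)), and its top is at about 0.16 m as expected. The tray tab is clear. I'll grip it across its 40 mm width and pull.

```bash
python3 - <<'E'
from h import *
t=P2+.2735*V-np.array([.001,0])
r.set_gripper(.075)
h=r.move_straight([*t,.065],v=.1,until_force=6)
if h: print('hit',r.get_state()['tcp_pos']); raise SystemExit
r.set_gripper(0.0)
s=r.get_state();print('grip',s['gripper_width'],s['t'],s['contact_force'].round(1))
h=r.move_straight([*(t+.075*V),.065],v=.04,until_force=14)
s=r.get_state();print(h,'travel',(np.array(s['tcp_pos'])[:2]-t)@V,s['gripper_width'],s['contact_force'].round(1),s['t'])
E
```

```text
grip 0.03990931844900171 22.1 [ 0.  -0.1  0.5]
True travel 0.06538101287585532 0.03998939604786524 [-0.8  0.6  3.3] 23.6167
```

```bash
python3 - <<'E'
from h import *
r.set_gripper(.075)
s=r.get_state();p=np.array(s['tcp_pos'])
r.move_straight([p[0],p[1],.28],v=.15)
r.move_straight([.56,.30,.38],v=.2)
a=grab('top','top4');b=grab('side','side4'); print(r.get_state()['t'],r.get_state()['contact_force'].round(1))
for n,f in(('top',a),('side',b)):
    P=cloud(f);hs=cv2.cvtColor(f['color'],cv2.COLOR_BGR2HSV);X,Y,Z=P[...,0],P[...,1],P[...,2]
    tab=(X>.5)&(X<.7)&(Y>.2)&(Y<.33)&(Z>.07)&(Z<.11)&(hs[...,2]<60)&(hs[...,1]<120)
    if tab.sum()>20: print(n,'tab',maskrect(f,tab,.091))
    og=(cv2.inRange(hs,(3,110,60),(20,255,255))>0)&(abs(X-.57)<.06)&(abs(Y+.08)<.06)
    print('key top z',np.percentile(Z[og],[50,95]).round(4))
    m=cv2.inRange(hs,(0,170,100),(4,255,255))>0
    for nm,c in(('stapler',(.78,.017)),('cap',(.675,-.355))):
        q=m&(abs(X-c[0])<.1)&(abs(Y-c[1])<.1); print(nm,np.median(P[q],0).round(3) if q.sum() else None)
cv2.imwrite('pics/end.png',cv2.convertScaleAbs(cv2.resize(np.hstack([a['color'][80:280,80:430],b['color'][80:280,130:350]]),None,fx=1.4,fy=1.4),alpha=1.6))
E
```

```text
26.8 [-0.1 -0.3  0.1]
top tab (array([0.6038, 0.2579]), array([0.0142, 0.0392]), 77.26)
key top z [0.1601 0.1672]
stapler [0.783 0.019 0.047]
cap [ 0.677 -0.354  0.15 ]
side tab (array([0.6015, 0.2475]), array([0.0367, 0.0359]), 78.1)
key top z [0.148  0.1618]
stapler [0.78  0.015 0.046]
cap [ 0.672 -0.356  0.15 ]
```

View pics/end.png

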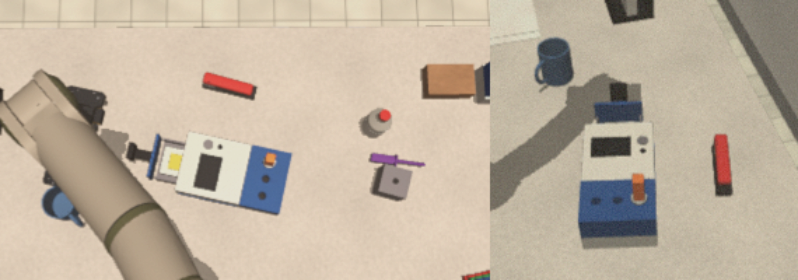

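The tray is out with the tab at (130,152), and the key is in port 3 at (270,160). The stapler and bottle cap measure where they were, and the mug is upright. The tab moved 64 mm by camera and 65.4 mm by the arm. I'm handing it in.

```bash
python3 -c "
from cell import r
r.finish_job(); print(r.get_state()['t'])"
```

```text
the job is handed in; nothing more can be done
the job is handed in; nothing more can be done
```

The reader is unlocked and the tray is out to its stop, but I knocked over the purple look-alike key along the way. The job was handed in at about 27 s.

- **Ports:** I took the orange key from its stand and probed all three ports. Ports 1 and 2 stopped at about 64.5 mm above the counter, so they are blind. Port 3 went through to the catch.
- **Key:** I pressed it home in port 3 until the force rose with the tip at 22.6 mm (nominal 23.5 mm), then let go. The last pictures show it standing with its collar on the blue top and its top at about 0.16 m.
- **Tray:** I gripped the tab and pulled until it hit the stop. The arm measured 65.4 mm of travel, and the top camera showed the tab had moved about 64 mm. I released it and backed off, and the robot was touching nothing.
- **Bystanders:** the stapler and bottle measured where they started, to within the noise. I checked the mug only by eye in the last picture; it was upright.

**What went wrong:** the purple look-alike was standing upright near the stand. It fell during my approach to or lift of the orange key, probably in the first joint-space move, though I did not establish the exact contact. It is lying on the counter beside the stand, and I left it there rather than handle something I was told to leave alone.

**Disagreement:** the two cameras differed by about 3–4 mm throughout. I averaged them, and the fits confirmed that was good enough.

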